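# Nest the parts-washing pans with their handles fanned

### The arm

A 6-joint arm with a two-finger parallel gripper is mounted at the origin on the work surface. World frame = base frame: x ahead of the robot, y to its left, z up, the work surface at z = 0. Lengths are in m, angles in degrees, forces in N, time in s.
With the tool pointing down it reaches from about 0.35 to 0.85 m from the base axis. Payload 8.1 kg.
Tool frame: the origin (TCP) lies midway between the tips of the shut fingers; the grasp point (between the pads) lies 19 mm behind it; z points along the fingers, y is the line along which they close (so a half turn about z gives the same grasp; the last joint's range is limited). The gripper opens to 85 mm and grips with 20 to 120 N. Pads are 22 mm wide; open, the fingers measure 114 mm over their backs; the gripper's body (76 mm by 85 mm) begins 54 mm behind the grasp point. The pads swing forward as they close: fully open they stand 13 mm farther back than shut.
Start: joints at [58.533, 7.471, 85.268, -0, 87.261, -4.893], TCP at [0.268, 0.537, 0.231] pointing down, gripper open.
Joint ranges: [-169.43, 169.43], [-51.17, 129.36], [1.28, 143.12], [-76.62, 256.62], [0, 156.53], [-152.29, 152.29]. Speed limits (degrees/s): [136.94, 136.94, 159.86, 180, 180, 180].

### API

Orientations are given as [roll, pitch, yaw] about the fixed x, y, z axes, in that order (R = Rz(yaw) Ry(pitch) Rx(roll)).
In Python, from cell import observe, optics, ticket gives the robot as it stands.
- The arm moves only by the shell command python3 -m jog 'ROWS' [FORCE]. ROWS is a JSON object of lists of equal length, an entry for each row: "claw": the gripper's target within -1 to 1 (shut at 1, half-way at 0, fully open at -1); "linear": the shift along the tool's x, y, z scaled (see below), a list of three; "dr": the turn, a rotation vector about the tool's x, y, z scaled (see below), a list of three. A call has 1 to 8 rows; each row shifts and turns the commanded pose from where the row before left it, along the tool's axes as they then stand; what a row does not reach is not made up. The controller multiplies each number of a shift by 40 mm and each number of a turn by 0.08 rad. A row lasts 1/8 s, in which the tool goes at most 62.5 mm and 10.7 degrees, less where a joint would pass 70% of its speed; a pose out of reach is approached as far as the arm can. A call with a number of a shift or a turn outside -1 to 1 is refused whole. A call with a gripper value outside its range is refused whole. The fingers move at their own pace and stop on an object; FORCE is the grip in N (left out, the last holds). Time passes only in rows, so rows that do not move let the fingers close. It gives the time, the measured TCP pose, the force, the opening and the grip force at its end, in the units of the state.
- observe(): the state, without advancing time (a new reading comes with each control period).
- optics.snapshot(name): name is "scene" or "top" or "wrist"; returns a dict with "image" (384x512x3 uint8, red, green, blue), "K" (3x3 intrinsics, pixels), "extrinsics" (4x4, takes a point from camera to world coordinates). Camera axes: x right, y down, z forward; pixel columns grow to the right and rows downward; lengths in m; the calibration is good to about 2 mm. A picture is of the moment at which its call begins. There is no depth.
- ticket.finish_job(): hands the job in; it is judged then, once.
The state is a dict: "clock": time; "joints": joint angles; "qvel": joint speeds; "tau": joint torques, N m; "tcp_pos": TCP position; "eef_rot": TCP orientation; "force": force on the tool from outside, world axes, zero at the start; "moment": the same for the moment, N m; "grip_width": finger opening in m; "gripper_force": force on a finger pad.
Only numpy, scipy, OpenCV 4.12 (cv2) and the standard library are available. Lean on these libraries where they do the work, as an engineer would, in place of code of your own. Each camera call takes 0.05 s, during which the arm holds its last target. There are 200 camera calls.

### The job

Put the three steel parts-washing pans away as one nest: first the medium pan into the large one, which stays where it stands, then the small pan into the medium one, each set down gently (not dropped) and sitting flat on the floor of the pan below. Fan the handles like a hand of cards: the medium handle about 40 degrees round from the large one's, to whichever side you like, and the small handle about 40 degrees farther round the same way, so that no handle lies over another. Let go and leave the other things on the shelf where they are.

Things in the scene. Friction and masses are not known exactly. Their poses are not given: they have to be found in the camera images.
- large_pan: Widest, lowest steel pan, 360 g: outer diameter 132 mm at base, 144 mm at rim, 46 mm high, wall and floor 3 mm. Origin: centre of underside, z up. Level handle along its -x: strap, then 88 to 175 mm off the axis a black grip 14 x 14 mm, centred 44 mm above the underside. Stands near the middle of the shelf.
- medium_pan: Middle-sized steel pan, 280 g: outer diameter 108 mm at base, 120 mm at rim, 54 mm high, wall and floor 3 mm. Origin: centre of underside, z up. Level handle along its -x: strap, then 88 to 165 mm off the axis a black grip 14 x 14 mm, centred 52 mm above the underside. Left or right of the large. Nested: 3 mm above the large underside, 9 mm play all round; handles laid over one another strike.
- small_pan: Narrowest, tallest steel pan, 220 g: outer diameter 84 mm at base, 96 mm at rim, 62 mm high, wall and floor 3 mm. Origin: centre of underside, z up. Level handle along its -x: strap, then 88 to 160 mm off the axis a black grip 14 x 14 mm, centred 60 mm above the underside. On the other side. Nested: 3 mm above the medium underside, 9 mm play all round; handles strike likewise.
- large_pan_grip (a point): Point on the centre line of the large pan's handle grip, 115 mm from the pan's axis, 44 mm above its underside.
- medium_pan_grip (a point): Point on the centre line of the medium pan's handle grip, 115 mm from the pan's axis, 52 mm above its underside; a good place to pinch it across from above with a firm grip (80 N), which keeps the pan level.
- small_pan_grip (a point): Point on the centre line of the small pan's handle grip, 115 mm from the pan's axis, 60 mm above its underside; a good place to pinch it across from above with a firm grip (80 N), which keeps the pan level.
- spanner: Loose steel open-ended spanner 170 mm long lying flat at the back of the shelf; a bystander. Origin: centre of its underside.
- brake_pads: A pair of brake pads lying one on the other, about 45 x 93 x 24 mm together, loose; a bystander at the back. Origin: centre of the underside.
- fuse_box: Closed clear plastic box of fuses, 60 x 90 x 34 mm, loose; a bystander at the back. Origin: centre of the underside.
Things that resemble listed ones, but are neither listed nor needed, are in the scene too. What is shaped like the small_pan but blue is not meant.

How it is judged (in metres and radians):
On the way, in this order (a step that is already met when the one before it is completed fails the run):
1. the medium pan sits flat in the large pan, its handle fanned to one side of the large one's (((horizontal distance between medium_pan and large_pan below 0.015 m and z of medium_pan in the frame of large_pan between 0 and 0.0065 m and angle between medium_pan's own z axis and vertical below 0.06 rad and angle between the x axis of medium_pan and the x axis of large_pan, either way round between 0.4 and 1 rad and x of medium_pan_grip in the frame of large_pan below -0.02 m and y of medium_pan_grip in the frame of large_pan above 0.015 m) or (horizontal distance between medium_pan and large_pan below 0.015 m and z of medium_pan in the frame of large_pan between 0 and 0.0065 m and angle between medium_pan's own z axis and vertical below 0.06 rad and angle between the x axis of medium_pan and the x axis of large_pan, either way round between 0.4 and 1 rad and x of medium_pan_grip in the frame of large_pan below -0.02 m and y of medium_pan_grip in the frame of large_pan below -0.015 m))), for 0.2 s.
2. the small pan sits flat in the medium pan, its handle fanned farther round the same way (((horizontal distance between medium_pan and large_pan below 0.015 m and z of medium_pan in the frame of large_pan between 0 and 0.0065 m and angle between each of medium_pan, small_pan's own z axis and vertical below 0.06 rad and angle between the x axis of medium_pan and the x axis of large_pan, either way round between 0.4 and 1 rad and x of medium_pan_grip in the frame of large_pan below -0.02 m and y of medium_pan_grip in the frame of large_pan above 0.015 m and horizontal distance between small_pan and medium_pan below 0.015 m and z of small_pan in the frame of medium_pan between 0 and 0.0065 m and angle between the x axis of small_pan and the x axis of medium_pan, either way round between 0.4 and 1 rad and x of small_pan_grip in the frame of medium_pan below -0.02 m and y of small_pan_grip in the frame of medium_pan above 0.015 m) or (horizontal distance between medium_pan and large_pan below 0.015 m and z of medium_pan in the frame of large_pan between 0 and 0.0065 m and angle between each of medium_pan, small_pan's own z axis and vertical below 0.06 rad and angle between the x axis of medium_pan and the x axis of large_pan, either way round between 0.4 and 1 rad and x of medium_pan_grip in the frame of large_pan below -0.02 m and y of medium_pan_grip in the frame of large_pan below -0.015 m and horizontal distance between small_pan and medium_pan below 0.015 m and z of small_pan in the frame of medium_pan between 0 and 0.0065 m and angle between the x axis of small_pan and the x axis of medium_pan, either way round between 0.4 and 1 rad and x of small_pan_grip in the frame of medium_pan below -0.02 m and y of small_pan_grip in the frame of medium_pan below -0.015 m))), for 0.2 s.
At the end, for the whole second after the job is handed in: Large pan upright within 50 mm of its start; medium in large, small in medium: each centred within 15 mm, underside at most 6.5 mm above the one below's, level within 0.06 rad, handle 0.40 to 1.0 rad round from the one below, both the same way; all released and at rest (((horizontal distance between medium_pan and large_pan below 0.015 m and z of medium_pan in the frame of large_pan between 0 and 0.0065 m and angle between each of medium_pan, small_pan's own z axis and vertical below 0.06 rad and angle between the x axis of medium_pan and the x axis of large_pan, either way round between 0.4 and 1 rad and x of medium_pan_grip in the frame of large_pan below -0.02 m and y of medium_pan_grip in the frame of large_pan above 0.015 m and horizontal distance between small_pan and medium_pan below 0.015 m and z of small_pan in the frame of medium_pan between 0 and 0.0065 m and angle between the x axis of small_pan and the x axis of medium_pan, either way round between 0.4 and 1 rad and x of small_pan_grip in the frame of medium_pan below -0.02 m and y of small_pan_grip in the frame of medium_pan above 0.015 m) or (horizontal distance between medium_pan and large_pan below 0.015 m and z of medium_pan in the frame of large_pan between 0 and 0.0065 m and angle between each of medium_pan, small_pan's own z axis and vertical below 0.06 rad and angle between the x axis of medium_pan and the x axis of large_pan, either way round between 0.4 and 1 rad and x of medium_pan_grip in the frame of large_pan below -0.02 m and y of medium_pan_grip in the frame of large_pan below -0.015 m and horizontal distance between small_pan and medium_pan below 0.015 m and z of small_pan in the frame of medium_pan between 0 and 0.0065 m and angle between the x axis of small_pan and the x axis of medium_pan, either way round between 0.4 and 1 rad and x of small_pan_grip in the frame of medium_pan below -0.02 m and y of small_pan_grip in the frame of medium_pan below -0.015 m)) and angle between large_pan's own z axis and vertical below 0.06 rad and height (world z) of large_pan below 0.006 m and distance of large_pan from where it was at the start of the episode below 0.05 m and linear speed of each of large_pan, medium_pan, small_pan below 0.02 m/s and angular speed of each of large_pan, medium_pan, small_pan below 0.15 rad/s); the robot touches nothing.
It fails at once if the medium pan is dropped (moves faster than 0.6 m/s with no finger touching it) (linear speed of medium_pan above 0.6 m/s and contact force between the fingers and medium_pan below 0.05 N).
It fails at once if the small pan is dropped (moves faster than 0.6 m/s with no finger touching it) (linear speed of small_pan above 0.6 m/s and contact force between the fingers and small_pan below 0.05 N).
It fails at once if spanner: pushed more than 20 mm (distance of spanner from where it was at the start of the episode above 0.02 m).
It fails at once if brake pads: pushed more than 20 mm (distance of brake_pads from where it was at the start of the episode above 0.02 m).
It fails at once if fuse box: pushed more than 20 mm (distance of fuse_box from where it was at the start of the episode above 0.02 m).
It also fails if it takes over 64 s, if anything falls off the work surface, if the arm or the gripper's body presses on something with over 40 N, if the wrist force passes 120 N, or if a joint passes its speed limit or range.

## Working session

There is one attempt and no reset: what is moved stays moved. The work goes in short steps, Python scripts to look and compute and a shell command to move; the robot and the scene stay as the last step left them, time stands still between calls to the robot, and variables do not carry over. Pictures are saved under pics/ and viewed, at most 10 in all, crops included, and the job is handed in when it is done.

```bash
mkdir -p pics; ls
python3 - <<'E'
from cell import observe, optics
import cv2,numpy as np,pickle
s=observe();print(s)
for n in("top","scene"):
    d=optics.snapshot(n);cv2.imwrite(f"pics/{n}0.png",d["image"][:,:,::-1]);pickle.dump(d,open(f"pics/{n}0.pkl","wb"));print(n,d["K"],d["extrinsics"])
E
```

```text
pics
{'clock': 0.0, 'joints': array([ 5.85349707e+01,  7.51579462e+00,  8.53302900e+01,  1.37198249e-03,
        8.72617835e+01, -4.89290659e+00]), 'qvel': array([-0.05359481,  0.08676482, -0.06690954, -0.00695056, -0.0502025 ,
        0.00345536]), 'tau': array([ 4.79812879e-04, -5.69420743e+01, -5.00532854e+01, -4.15276345e-04,
        1.50992721e-02,  5.72698991e-05]), 'tcp_pos': array([0.26807249, 0.5361596 , 0.23022759]), 'eef_rot': array([-1.79892642e+02, -1.05657508e-02,  1.53427801e+02]), 'force': array([ 0.11431373, -0.62627448,  0.8711236 ]), 'moment': array([-0.01146208,  0.02292904,  0.01034108]), 'gripper_force': 0.0, 'grip_width': 0.0856210751579765}
top [[414.6143376    0.         253.00535737]
 [  0.         414.6143376  189.71200103]
 [  0.           0.           1.        ]] [[ 0.12017416 -0.97167683  0.20347557  0.24392746]
 [-0.99274232 -0.11856437  0.02012881 -0.02548127]
 [ 0.00456625 -0.20441777 -0.97887309  1.09731547]
 [ 0.          0.          0.          1.        ]]
scene [[473.50467091   0.         257.28312891]
 [  0.         473.50467091 182.19880371]
 [  0.           0.           1.        ]] [[ 0.60965441  0.53064417 -0.58884486  1.29463413]
 [ 0.79253048 -0.42186087  0.44037352 -0.63647657]
 [-0.01472896 -0.73515316 -0.67774102  1.019845  ]
 [ 0.          0.          0.          1.        ]]
```

View pics/top0.png

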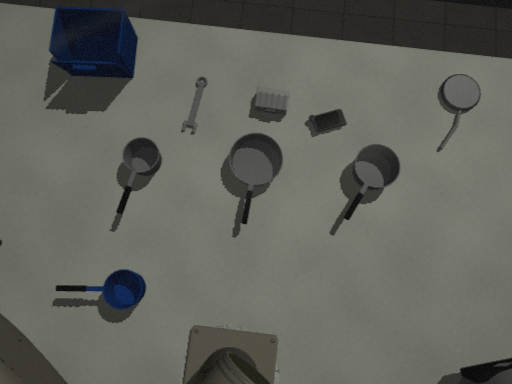

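View pics/scene0.png

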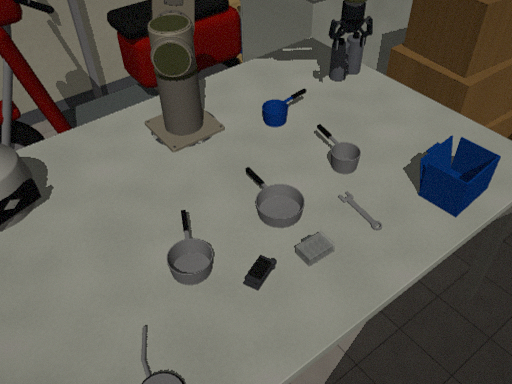

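Top view: the steel candidates are the small pan (141,157), large (255,160), medium (377,167). Things it could be confused with are the blue pan (124,289), which is the decoy, and the thin-handled ladle or lid (460,93), which has no black grip. By size and steel colour, I choose small = left, medium = right. The scene view agrees: small (345,157), large (279,205), medium (190,260).

```bash
cat > h.py <<'E'
import numpy as np,cv2
def ray(d,uv):
    E=d["extrinsics"];v=E[:3,:3]@np.linalg.inv(d["K"])@[uv[0],uv[1],1.];return E[:3,3],v/np.linalg.norm(v)
def plane(d,uv,z):
    o,v=ray(d,uv);return o+v*(z-o[2])/v[2]
def tri(d1,p1,d2,p2):
    A=np.zeros((3,3));b=np.zeros(3)
    for o,v in(ray(d1,p1),ray(d2,p2)):
        P=np.eye(3)-np.outer(v,v);A+=P;b+=P@o
    X=np.linalg.solve(A,b);o,v=ray(d1,p1);return X,np.linalg.norm(np.cross(X-o,v))*2
def proj(d,X):
    E=d["extrinsics"];c=E[:3,:3].T@(np.asarray(X)-E[:3,3]);q=d["K"]@c;return q[:2]/q[2]
def dark(d,box,th):
    """oriented box of the darkest blob in box: centre, 2 ends (ends ordered by v)"""
    x0,y0,x1,y1=box;g=d["image"][y0:y1,x0:x1].max(2)
    n,l,s,c=cv2.connectedComponentsWithStats((g<th).astype(np.uint8));i=1+np.argmax(s[1:,4])
    r=cv2.minAreaRect(np.argwhere(l==i)[:,::-1].astype(np.float32)+[x0,y0]) if 0 else cv2.minAreaRect((np.argwhere(l==i)[:,::-1]+[x0,y0]).astype(np.float32))
    b=cv2.boxPoints(r);e=[np.linalg.norm(b[1]-b[0]),np.linalg.norm(b[2]-b[1])]
    a=[(b[1]+b[2])/2,(b[3]+b[0])/2] if e[0]>e[1] else [(b[0]+b[1])/2,(b[2]+b[3])/2]
    a.sort(key=lambda p:p[1]);return np.array(r[0]),a,s[i,4],r[1]
E
python3 - <<'E'
from h import *;import pickle
t,s=[pickle.load(open(f"pics/{n}0.pkl","rb")) for n in("top","scene")]
for n,bt,bs,z,gc in(("L",(232,186,262,228),(242,164,268,194),.044,.1315),("M",(338,188,370,222),(174,206,194,240),.052,.1265),("S",(112,184,134,216),(314,122,340,148),.060,.124)):
    for th in(30,40):
        ct,at,nt,wt=dark(t,bt,th);cs,as_,ns,ws=dark(s,bs,th)
        X,g=tri(t,ct,s,cs)
        p=[plane(t,a,z) for a in at];d=p[0]-p[1];L=np.linalg.norm(d);d/=L
        print(n,th,nt,np.round(wt,1),ns,np.round(ws,1),"grip",X.round(4),"gap",g.round(4),"len",L.round(3),"yaw",np.degrees(np.arctan2(d[1],d[0])).round(1),"axis",(plane(t,ct,z)+d*gc).round(4))
a=cv2.resize(t["image"][120:230,105:410],None,fx=2.6,fy=2.6,interpolation=cv2.INTER_CUBIC);cv2.imwrite("pics/crop0.png",a[:,:,::-1])
E
```

```text
L 30 104 [ 4.3 28.6] 103 [21.2  4.2] grip [0.4119 0.0084 0.0407] gap 0.0019 len 0.074 yaw -4.1 axis [ 0.5421 -0.002   0.044 ]
L 40 155 [ 4.9 32.8] 113 [21.9  4.9] grip [0.4158 0.0071 0.0424] gap 0.0007 len 0.085 yaw -4.1 axis [ 0.5469 -0.002   0.044 ]
M 30 145 [ 5.5 28.6] 82 [19.2  4.3] grip [ 0.4502 -0.2619  0.0537] gap 0.0013 len 0.076 yaw -26.2 axis [ 0.5637 -0.3188  0.052 ]
M 40 166 [ 5.8 29.3] 92 [19.8  4.9] grip [ 0.451  -0.2622  0.0538] gap 0.001 len 0.078 yaw -25.8 axis [ 0.565  -0.3181  0.052 ]
S 30 154 [ 5.7 27.6] 59 [15.6  3.5] grip [0.3954 0.3194 0.0605] gap 0.0026 len 0.07 yaw -9.5 axis [0.517 0.298 0.06 ]
S 40 167 [ 6.7 28.5] 69 [15.6  4.2] grip [0.3954 0.3188 0.0599] gap 0.0018 len 0.072 yaw -9.5 axis [0.5172 0.2976 0.06  ]
```

View pics/crop0.png

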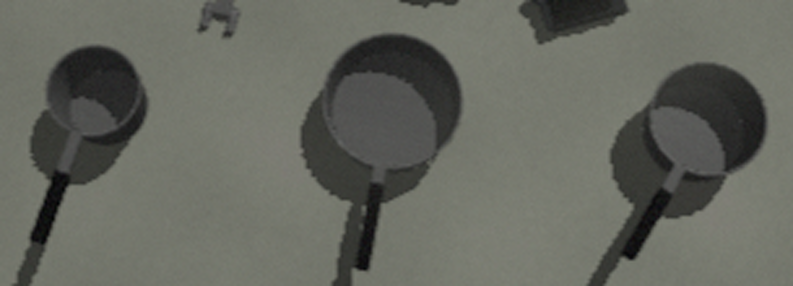

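The crop confirms three steel pans with black grips: small left (75,115), large middle (383,120), medium right (700,130). Two-view heights are 42, 54 and 60 mm, which match the text. Setting off above the medium grip at about (0.4615, -0.268).

```bash
python3 -m jog '{"claw":[-1,-1,-1,-1,-1,-1,-1,-1],"linear":[[-0.83,-0.99,0],[-0.83,-0.99,0],[-0.83,-0.99,0],[-0.83,-0.99,0],[-0.83,-0.99,0],[-0.83,-0.99,0],[-0.83,-0.99,0],[-0.83,-0.99,0]],"dr":[[0,0,0],[0,0,0],[0,0,0],[0,0,0],[0,0,0],[0,0,0],[0,0,0],[0,0,0]]}' 80
```

```text
clock: 1.1
tcp_pos: [0.3641, 0.1329, 0.2311]
eef_rot: [-180.0, 0.0, 153.4]
force: [0.9, -0.1, 0.3]
grip_width: 0.085
gripper_force: 0.0
```

```bash
python3 -m jog '{"claw":[-1,-1,-1,-1,-1,-1,0,0],"linear":[[-0.83,-0.98,0],[-0.83,-0.98,0],[-0.83,-0.98,0],[-0.83,-0.98,0],[-0.83,-0.98,0],[-0.83,-0.98,0],[-0.83,-0.98,0],[-0.83,-0.98,0]],"dr":[[0,0,0],[0,0,0],[0,0,0],[0,0,0],[0,0,0],[0,0,0],[0,0,0],[0,0,0]]}' && python3 -m jog '{"claw":[0,0],"linear":[[0,0,0],[0,0,0]],"dr":[[0,0,0],[0,0,0]]}'
python3 - <<'E'
from cell import optics,observe
import pickle,cv2
from h import *
d=optics.snapshot("wrist");pickle.dump(d,open("pics/w1.pkl","wb"));cv2.imwrite("pics/w1.png",d["image"][:,:,::-1])
s=observe();print(s["tcp_pos"],s["eef_rot"])
print(d["extrinsics"].round(3),proj(d,[.4615,-.268,.052]),proj(d,[.565,-.318,.054]))
E
```

```text
clock: 2.1
tcp_pos: [0.4614, -0.2665, 0.2309]
eef_rot: [180.0, -0.0, 153.4]
force: [1.0, -0.3, 0.8]
grip_width: 0.0514
gripper_force: 0.0
clock: 2.35
tcp_pos: [0.4611, -0.2644, 0.2306]
eef_rot: [180.0, -0.1, 153.4]
force: [-0.6, -0.0, 0.1]
grip_width: 0.0424
gripper_force: 0.0
[ 0.46121909 -0.26401046  0.23095168] [ 1.79975221e+02 -5.03289713e-02  1.53441419e+02]
[[ 0.448  0.851  0.274  0.391]
 [ 0.894 -0.426 -0.136 -0.231]
 [ 0.001  0.306 -0.952  0.374]
 [ 0.     0.     0.     1.   ]] [249.46474657 176.56860453] [250.84968892 262.23819256]
```

View pics/w1.png

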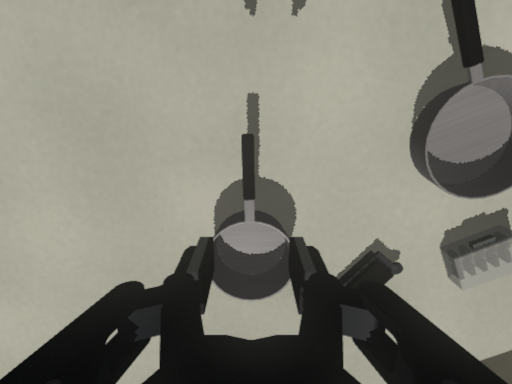

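Wrist view: the medium grip runs (247,135) to (249,198), its pan centre is near (251,260), and the predicted grip point (249,177) lies on it. The large pan is at upper right (468,130). Measuring from this view.

Run:
```python
from h import *;import pickle
d=pickle.load(open("pics/w1.pkl","rb"));t=pickle.load(open("pics/top0.pkl","rb"))
c,a,n,w=dark(d,(235,110,262,215),35)
p=[plane(d,x,.052) for x in a];v=p[1]-p[0];L=np.linalg.norm(v);v/=L
X,g=tri(d,c,t,dark(t,(338,188,370,222),40)[0])
G=plane(d,c,.052)+v*.0115
print(n,w,"len",L,"X",X,g,"yaw",np.degrees(np.arctan2(v[1],v[0])),"grip115",G,"axis",G+v*.115)
c,a,n,w=dark(d,(445,0,485,66),35);print("large",[plane(d,x,.044) for x in a],n)
```

```text
Traceback (most recent call last):
  File "h.py", line 16, in dark
    n,l,s,c=cv2.connectedComponentsWithStats((g<th).astype(np.uint8));i=1+np.argmax(s[1:,4])
                                                                          ~~~~~~~~~^^^^^^^^^
ValueError: attempt to get argmax of an empty sequence
```

Run:
```python
from h import *;import pickle
d=pickle.load(open("pics/w1.pkl","rb"));t=pickle.load(open("pics/top0.pkl","rb"))
print(d["image"][165,240:262].max(1),d["image"][115,240:262].max(1))
for th in(50,60,70):
    c,a,n,w=dark(d,(235,110,262,215),th)
    p=[plane(d,x,.052) for x in a];v=p[1]-p[0];L=np.linalg.norm(v);v/=L
    X,g=tri(d,c,t,dark(t,(338,188,370,222),40)[0])
    G=plane(d,c,.052)+v*.0115
    print(n,w,"len",L,"X",X,g,"yaw",np.degrees(np.arctan2(v[1],v[0])),"grip115",G,"axis",G+v*.115)
```

```text
[167 147  94  45  46  47  47  46  46  46  46  45  46  43  71  86  86  86
  86 137 165 166] [167 166 167 167 168 169 168 132  87  88  88  89  88  88  89  89  88  88
  88 139 168 168]
686 (64.10287475585938, 10.923579216003418) len 0.07675124660910844 X [ 0.45126257 -0.26436093  0.04661891] 0.001879106083325715 yaw -25.415665916322432 grip115 [ 0.45971912 -0.26884124  0.052     ] axis [ 0.56358919 -0.31819718  0.052     ]
749 (65.04985046386719, 11.432082176208496) len 0.07795559634175228 X [ 0.45168622 -0.2645424   0.04569321] 0.0014021610839978216 yaw -25.556389288718055 grip115 [ 0.46019146 -0.26891813  0.052     ] axis [ 0.56393999 -0.31852904  0.052     ]
769 (65.0, 12.0) len 0.07791114901996962 X [ 0.45186992 -0.264748    0.04478666] 0.0013942464129382793 yaw -26.786233011872717 grip115 [ 0.46010289 -0.26924867  0.052     ] axis [ 0.56276272 -0.32107492  0.052     ]
```

```bash
python3 -m jog '{"claw":[0,0,0,0,0,0,0,1],"linear":[[-0.03,-0.12,0.8],[0,0,0.9],[0,0,0.9],[0,0,0.9],[0,0,0.9],[0,0,0.55],[0,0,0],[0,0,0]],"dr":[[0,0,-0.22],[0,0,0],[0,0,0],[0,0,0],[0,0,0],[0,0,0],[0,0,0],[0,0,0]]}' 80 && python3 -m jog '{"claw":[1,1,1,1],"linear":[[0,0,0],[0,0,0],[0,0,0],[0,0,0]],"dr":[[0,0,0],[0,0,0],[0,0,0],[0,0,0]]}'
```

```text
clock: 3.4
tcp_pos: [0.4612, -0.2695, 0.0347]
eef_rot: [-180.0, 0.1, 154.5]
force: [-0.1, 0.1, -0.7]
grip_width: 0.0259
gripper_force: 0.0
clock: 3.9
tcp_pos: [0.4614, -0.2699, 0.0349]
eef_rot: [180.0, 0.1, 154.4]
force: [-1.5, 3.9, 6.9]
grip_width: 0.0125
gripper_force: 79.2
```

```bash
python3 -m jog '{"claw":[1,1,1,1,1,1,1,1],"linear":[[0,0,-0.1],[0,0,-0.3],[0,0,-0.5],[0,0,-0.5],[0,0,-0.5],[0,0,-0.5],[0,0,-0.4],[0,0,-0.2]],"dr":[[0,0,0],[0,0,0],[0,0,0],[0,0,0.9],[0,0,0.9],[0,0,0.9],[0,0,0.9],[0,0,0.44]]}'
python3 - <<'E'
from h import *;import pickle
t=pickle.load(open("pics/top0.pkl","rb"))
print(plane(t,(256.3,159.2),.046))
from cell import optics
d=optics.snapshot("wrist");pickle.dump(d,open("pics/w2.pkl","wb"));cv2.imwrite("pics/w2.png",d["image"][:,:,::-1])
E
```

```text
clock: 4.9
tcp_pos: [0.4606, -0.2699, 0.1547]
eef_rot: [180.0, 0.1, 135.8]
force: [0.2, 0.2, -2.1]
grip_width: 0.0126
gripper_force: 78.0
[ 0.54492277 -0.00261189  0.046     ]
```

View pics/w2.png

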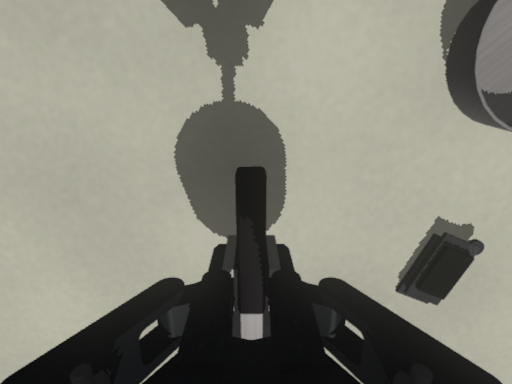

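The medium pan is lifted and held straight: its grip runs (250,168) to (250,315), the shadow is below it and the brake pads are at (440,260). Carrying it above the large pan.

```bash
python3 -m jog '{"claw":[1,1,1,1,1,1,1,1],"linear":[[0.2,0.21,0],[0.5,0.53,0],[0.75,0.79,0],[0.85,0.9,0],[0.85,0.9,0],[0.85,0.9,0],[0.8,0.84,0],[0.6,0.63,0]],"dr":[[0,0,0],[0,0,0],[0,0,0],[0,0,0],[0,0,0],[0,0,0],[0,0,0],[0,0,0]]}' && python3 -m jog '{"claw":[1,1,1,1],"linear":[[0.4,0.42,0],[0.16,0.17,0],[0,0,0.3],[0,0,0]],"dr":[[0,0,0],[0,0,0],[0,0,0],[0,0,0]]}'
python3 - <<'E'
from h import *;import pickle
from cell import optics
o=[]
for n in("top","scene"):
    d=optics.snapshot(n);pickle.dump(d,open(f"pics/{n}1.pkl","wb"));o.append(d["image"])
a=cv2.resize(o[0][110:240,180:330],None,fx=2.6,fy=2.6);b=cv2.resize(o[1][120:270,190:340],None,fx=2.6,fy=2.25)
cv2.imwrite("pics/c1.png",np.hstack([a,b])[:,:,::-1])
E
```

```text
clock: 5.95
tcp_pos: [0.4625, 0.047, 0.1522]
eef_rot: [-180.0, -0.1, 136.1]
force: [-0.6, 0.7, -2.7]
grip_width: 0.0125
gripper_force: 78.1
clock: 6.45
tcp_pos: [0.4629, 0.0762, 0.1393]
eef_rot: [-179.8, -0.1, 135.9]
force: [-0.1, -0.3, -3.8]
grip_width: 0.0122
gripper_force: 78.1
```

View pics/c1.png

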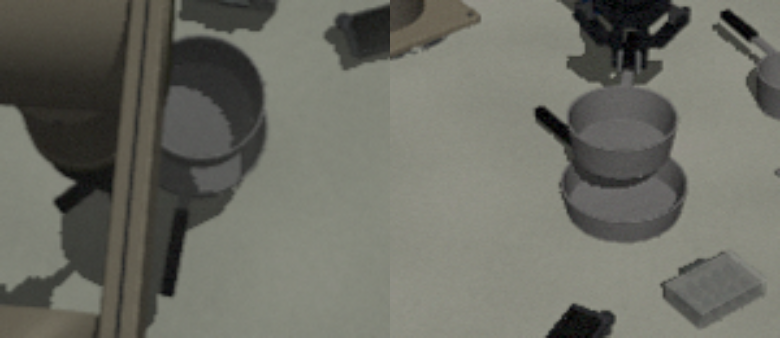

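Run:
```python
from h import *;import pickle
s=pickle.load(open("pics/scene1.pkl","rb"));s0=pickle.load(open("pics/scene0.pkl","rb"))
print("med",plane(s,(279.2,172.4),.158),"expect .5444 -.0027")
# fit circles: bright floor/rim edges of large in the start view
g=s0["image"].max(2)
print("expected large rim px, centre",proj(s0,[.546,-.0025,.046]), [proj(s0,[.546+.072*np.cos(a),-.0025+.072*np.sin(a),.046]).round(1) for a in np.radians([0,90,180,270])])
im=cv2.resize(s0["image"][165:245,235:325],None,fx=5,fy=5,interpolation=cv2.INTER_CUBIC)
im2=cv2.resize(s["image"][140:220,235:325],None,fx=5,fy=5,interpolation=cv2.INTER_CUBIC)
def dr(d,im,c,r,z,x0,y0,col):
    for a in np.radians(range(0,360,10)):
        u=(proj(d,[c[0]+r*np.cos(a),c[1]+r*np.sin(a),z])-[x0,y0]+.5)*5;cv2.circle(im,tuple(int(k) for k in u),1,col,-1)
dr(s0,im,(.546,-.0025),.072,.046,235,165,(255,0,0));dr(s,im2,(.5444,-.0027),.060,.158,235,140,(255,0,0))
cv2.imwrite("pics/c2.png",np.vstack([im,im2])[:600,:,::-1] if 0 else np.hstack([im[:,:400],im2[:,:400]])[:,:,::-1])
```

```text
med [ 0.55182655 -0.00519304  0.158     ] expect .5444 -.0027
expected large rim px, centre [278.00069022 199.77195021] [array([294.2, 213.9]), array([296.7, 189.2]), array([262.8, 186.5]), array([258.4, 210.9])]
```

View pics/c2.png

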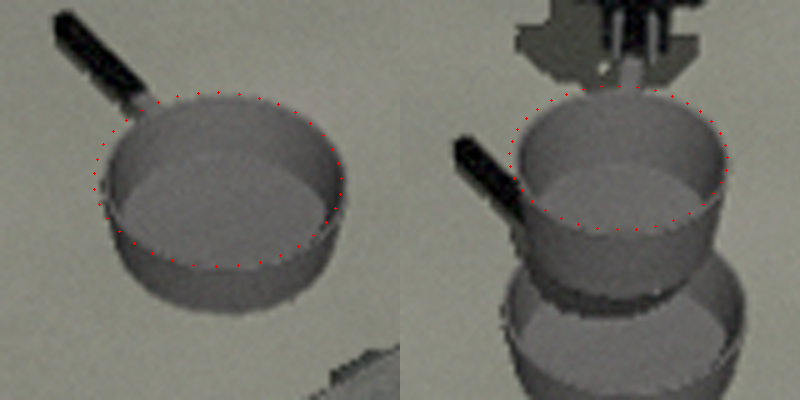

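Both rim overlays share the same small camera offset, so the relative alignment of medium and large agrees within about 2 mm. Lowering.

```bash
python3 -m jog '{"claw":[1,1,1,1,1,1,1,1],"linear":[[-0.03,0.03,0.4],[0,0,0.5],[0,0,0.5],[0,0,0.4],[0,0,0.3],[0,0,0.2],[0,0,0.1],[0,0,0]],"dr":[[0,0,0],[0,0,0],[0,0,0],[0,0,0],[0,0,0],[0,0,0],[0,0,0],[0,0,0]]}' && python3 -m jog '{"claw":[1,1,1],"linear":[[0,0,0.05],[0,0,0.03],[0,0,0]],"dr":[[0,0,0],[0,0,0],[0,0,0]]}'
```

```text
clock: 7.55
tcp_pos: [0.466, 0.077, 0.0454]
eef_rot: [180.0, 0.0, 135.9]
force: [-0.2, -0.1, -2.4]
grip_width: 0.0126
gripper_force: 78.1
clock: 7.92
tcp_pos: [0.4659, 0.077, 0.0422]
eef_rot: [180.0, 0.0, 135.9]
force: [0.2, 0.4, -2.6]
grip_width: 0.0124
gripper_force: 78.1
```

```bash
python3 -m jog '{"claw":[1,1,1,1],"linear":[[0,0,0.03],[0,0,0.03],[0,0,0.03],[0,0,0]],"dr":[[0,0,0],[0,0,0],[0,0,0],[0,0,0]]}'; python3 -m jog '{"claw":[1,1,1],"linear":[[0,0,0.02],[0,0,0.02],[0,0,0]],"dr":[[0,0,0],[0,0,0],[0,0,0]]}'
```

```text
clock: 8.43
tcp_pos: [0.466, 0.0771, 0.0386]
eef_rot: [180.0, 0.0, 135.9]
force: [-0.6, 1.6, -0.9]
grip_width: 0.0121
gripper_force: 78.4
clock: 8.8
tcp_pos: [0.466, 0.0774, 0.038]
eef_rot: [180.0, -0.0, 135.9]
force: [-8.0, 3.4, 10.8]
grip_width: 0.0126
gripper_force: 80.2
```

Contact came at exactly the nested height (0.0349 + 0.003). Releasing and rising.

```bash
python3 -m jog '{"claw":[0.5,0.2,0,0,0,0,0,0],"linear":[[0,0,0],[0,0,0],[0,0,0],[0,0,-0.3],[0,0,-0.7],[0,0,-0.9],[0,0,-0.9],[0,0,-0.9]],"dr":[[0,0,0],[0,0,0],[0,0,0],[0,0,0],[0,0,0],[0,0,0],[0,0,0],[0,0,0]]}'
```

```text
clock: 9.8
tcp_pos: [0.4659, 0.077, 0.187]
eef_rot: [180.0, 0.0, 135.9]
force: [0.1, 0.0, 0.2]
grip_width: 0.0429
gripper_force: 0.0
```

```bash
python3 -m jog '{"claw":[0,0,0,0,0,0],"linear":[[0.88,0.54,-0.18],[0.88,0.54,-0.18],[0.88,0.54,-0.18],[0.88,0.54,-0.18],[0.88,0.54,-0.18],[0.88,0.54,-0.18]],"dr":[[0,0,0],[0,0,0],[0,0,0],[0,0,0],[0,0,0],[0,0,0]]}' && python3 -m jog '{"claw":[0,0,0,0,0,0,0,0],"linear":[[0,0,0],[0,0,0],[0,0,0],[0,0,0],[0,0,0],[0,0,0],[0,0,0],[0,0,0]],"dr":[[0,0,-0.94],[0,0,-0.94],[0,0,-0.94],[0,0,-0.94],[0,0,-0.94],[0,0,-0.94],[0,0,-0.94],[0,0,-0.94]]}' && python3 -m jog '{"claw":[0,0],"linear":[[0,0,0],[0,0,0]],"dr":[[0,0,0],[0,0,0]]}'
python3 - <<'E'
from h import *;import pickle
from cell import optics,observe
w=optics.snapshot("wrist");t=optics.snapshot("top");s=optics.snapshot("scene")
for n,d in(("w",w),("top",t),("scene",s)):pickle.dump(d,open(f"pics/{n}3.pkl","wb"))
print(observe()["tcp_pos"])
a=cv2.resize(w["image"],(400,300));b=cv2.resize(s["image"][150:250,220:330],(400,364));c=cv2.resize(t["image"][110:235,195:320],(400,400))
m=np.zeros((600,800,3),np.uint8);m[:300,:400]=a;m[:364,400:]=b;m[300:,:400]=c[:300]
cv2.imwrite("pics/c3.png",m[:,:,::-1]);t0=pickle.load(open("pics/top0.pkl","rb"))
for th in(60,70):
    c,e,n,ww=dark(w,(225,100,275,225),th);p=[plane(w,x,.06) for x in e];v=p[1]-p[0];L=np.linalg.norm(v);v/=L
    X,g=tri(w,c,t0,dark(t0,(112,184,134,216),40)[0]);G=plane(w,c,.06)+v*.009
    print(c,n,ww,"len",L,"X",X,g,"yaw",np.degrees(np.arctan2(v[1],v[0])),"grip115",G,"axis",G+v*.115)
E
```

```text
clock: 10.55
tcp_pos: [0.4039, 0.3183, 0.2294]
eef_rot: [179.9, 0.0, 135.9]
force: [1.0, -0.4, -0.0]
grip_width: 0.0429
gripper_force: 0.0
clock: 11.55
tcp_pos: [0.4044, 0.317, 0.229]
eef_rot: [180.0, 0.0, 170.5]
force: [-0.3, -0.5, 0.7]
grip_width: 0.0426
gripper_force: 0.0
clock: 11.8
tcp_pos: [0.4044, 0.317, 0.2285]
eef_rot: [180.0, 0.0, 170.3]
force: [0.2, -0.1, 0.0]
grip_width: 0.043
gripper_force: 0.0
[0.40434005 0.31699494 0.2282197 ]
[251.5        169.49998474] 684 (10.999998092651367, 60.99999237060547) len 0.07132434617525811 X [0.39503023 0.31781201 0.06073937] 0.0005416626931475737 yaw -9.667668972971319 grip115 [0.40433804 0.31632623 0.06      ] axis [0.51770486 0.29701392 0.06      ]
[251. 170.] 716 (62.0, 12.0) len 0.07257840596132525 X [0.39489941 0.31719426 0.06273976] 0.0008665589261246501 yaw -9.6993658976345 grip115 [0.40481665 0.31565888 0.06      ] axis [0.51817277 0.29628385 0.06      ]
```

View pics/c3.png

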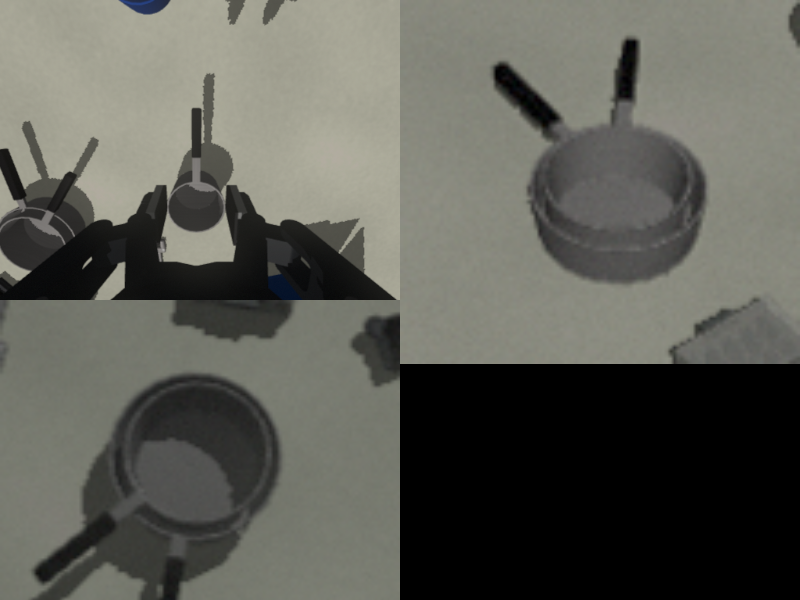

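The medium pan sits nested and fanned: in the composite it is concentric in the large one, with separate handles at (75,545) and (175,575). The small pan's grip is centred under the wrist camera at (251,170). Grasping it, then measuring the medium pan as placed.

```bash
python3 -m jog '{"claw":[0,0,0,0,0,0,0,1],"linear":[[0,-0.02,0.8],[0,0,0.9],[0,0,0.9],[0,0,0.9],[0,0,0.8],[0,0,0.33],[0,0,0],[0,0,0]],"dr":[[0,0,0],[0,0,0],[0,0,0],[0,0,0],[0,0,0],[0,0,0],[0,0,0],[0,0,0]]}' 80 && python3 -m jog '{"claw":[1,1,1,1],"linear":[[0,0,0],[0,0,0],[0,0,0],[0,0,0]],"dr":[[0,0,0],[0,0,0],[0,0,0],[0,0,0]]}'
python3 - <<'E'
from h import *;import pickle
t=pickle.load(open("pics/top3.pkl","rb"))
for th in(35,40):
  for n,b,z,gc in(("M",(203,174,235,202),.055,.1265),("L",(240,186,262,228),.044,.1315)):
    c,a,k,w=dark(t,b,th);p=[plane(t,x,z) for x in a];v=p[0]-p[1];L=np.linalg.norm(v);v/=L
    print(n,k,L.round(3),np.degrees(np.arctan2(v[1],v[0])).round(1),(plane(t,c,z)+v*gc).round(4))
# rim centre of medium in the top picture (bounding box 128..277 x 380..530 in the composite)
print(plane(t,(195+202/3.2,110+(454-300)/3.2),.057))
E
```

```text
clock: 12.95
tcp_pos: [0.4053, 0.3169, 0.0445]
eef_rot: [179.9, 0.1, 170.4]
force: [0.1, -0.4, -0.3]
grip_width: 0.0257
gripper_force: 0.0
clock: 13.45
tcp_pos: [0.4048, 0.3169, 0.044]
eef_rot: [179.9, 0.1, 170.4]
force: [-2.2, 0.6, 6.6]
grip_width: 0.0125
gripper_force: 79.4
M 142 0.074 -43.4 [ 0.5482 -0.0013  0.055 ]
L 144 0.084 -3.7 [ 0.547  -0.0011  0.044 ]
M 148 0.074 -42.2 [0.5499 0.0006 0.055 ]
L 160 0.085 -4.1 [ 0.5469 -0.0018  0.044 ]
[ 0.54523574 -0.00722562  0.057     ]
```

```bash
python3 -m jog '{"claw":[1,1,1,1,1,1,1,1],"linear":[[0,0,-0.1],[0,0,-0.3],[0,0,-0.5],[0,0,-0.5],[0,0,-0.5],[0,0,-0.5],[0,0,-0.5],[0,0,-0.3]],"dr":[[0,0,0],[0,0,0],[0,0,0],[0,0,0.95],[0,0,0.95],[0,0,0.95],[0,0,0.95],[0,0,0.95]]}' && python3 -m jog '{"claw":[1,1,1,1,1,1,1,1],"linear":[[0,0,0],[0,0,0],[0,0,0],[0,0,0],[0,0,0],[0,0,0],[0,0,0],[0,0,0]],"dr":[[0,0,0.95],[0,0,0.95],[0,0,0.95],[0,0,0.95],[0,0,0.95],[0,0,0.95],[0,0,0.95],[0,0,0.95]]}' && python3 -m jog '{"claw":[1,1,1,1,1,1],"linear":[[0,0,0],[0,0,0],[0,0,0],[0,0,0],[0,0,0],[0,0,0]],"dr":[[0,0,0.97],[0,0,0.97],[0,0,0.97],[0,0,0.7],[0,0,0.27],[0,0,0]]}'
```

```text
clock: 14.45
tcp_pos: [0.4044, 0.3164, 0.1726]
eef_rot: [179.9, 0.0, 148.5]
force: [0.1, -0.4, -2.4]
grip_width: 0.0123
gripper_force: 78.3
clock: 15.45
tcp_pos: [0.404, 0.3161, 0.1713]
eef_rot: [-180.0, -0.0, 113.6]
force: [-0.5, -0.4, -2.5]
grip_width: 0.0122
gripper_force: 78.3
clock: 16.2
tcp_pos: [0.4042, 0.3162, 0.1711]
eef_rot: [180.0, -0.0, 96.0]
force: [0.6, -1.0, -1.6]
grip_width: 0.0126
gripper_force: 78.3
```

```bash
python3 -m jog '{"claw":[1,1,1,1,1,1,1,1],"linear":[[-0.3,0.15,0],[-0.6,0.3,0],[-0.85,0.43,0],[-0.95,0.48,0],[-0.95,0.48,0],[-0.85,0.43,0],[-0.6,0.3,0],[-0.3,0.16,0]],"dr":[[0,0,0],[0,0,0],[0,0,0],[0,0,0],[0,0,0],[0,0,0],[0,0,0],[0,0,0]]}' && python3 -m jog '{"claw":[1,1,1],"linear":[[0,0,0.3],[0,0,0.1],[0,0,0]],"dr":[[0,0,0],[0,0,0],[0,0,0]]}'
python3 - <<'E'
from h import *;import pickle
from cell import optics,observe
s=optics.snapshot("scene");t=optics.snapshot("top");p=observe()["tcp_pos"];print(p)
c=p[:2]+.1148*np.array([.1045,-.9945]);z=p[2]-.044+.062;print("small axis",c)
x0,y0=230,110
im=cv2.resize(s["image"][y0:y0+110,x0:x0+90],None,fx=5,fy=5,interpolation=cv2.INTER_CUBIC)
for cc,r,zz in((c,.048,z),((.5475,-.0015),.060,.057)):
    for a in np.radians(range(0,360,10)):
        u=(proj(s,[cc[0]+r*np.cos(a),cc[1]+r*np.sin(a),zz])-[x0,y0]+.5)*5;cv2.circle(im,tuple(int(k) for k in u),1,(255,0,0),-1)
cv2.imwrite("pics/c4.png",im[:,:,::-1])
E
```

```text
clock: 17.2
tcp_pos: [0.536, 0.1108, 0.1708]
eef_rot: [-180.0, 0.0, 95.9]
force: [0.0, 0.2, -1.7]
grip_width: 0.0123
gripper_force: 78.3
clock: 17.58
tcp_pos: [0.5343, 0.1136, 0.1539]
eef_rot: [-179.9, -0.0, 96.1]
force: [0.4, -0.7, -1.7]
grip_width: 0.0127
gripper_force: 78.3
[0.53499181 0.11350427 0.15484374]
small axis [ 0.54698841 -0.00066433]
```

View pics/c4.png

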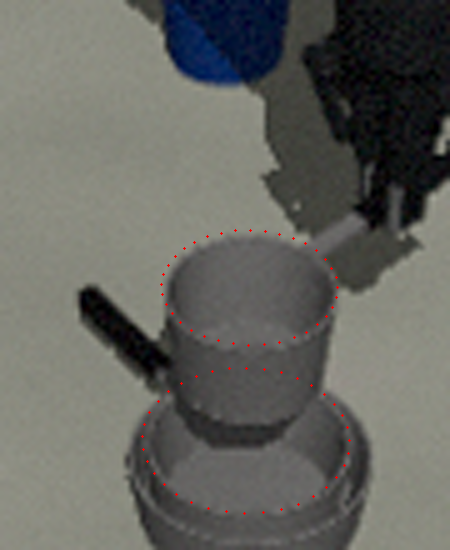

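The small pan (250,290) hovers centred over the medium one (245,440), and the overlays agree within a couple of mm. The medium handle is clear. Lowering.

```bash
python3 -m jog '{"claw":[1,1,1,1,1,1,1,1],"linear":[[-0.02,0,0.4],[0,0,0.5],[0,0,0.5],[0,0,0.4],[0,0,0.3],[0,0,0.2],[0,0,0.1],[0,0,0]],"dr":[[0,0,0],[0,0,0],[0,0,0],[0,0,0],[0,0,0],[0,0,0],[0,0,0],[0,0,0]]}' && python3 -m jog '{"claw":[1,1,1,1],"linear":[[0,0,0.04],[0,0,0.03],[0,0,0.03],[0,0,0]],"dr":[[0,0,0],[0,0,0],[0,0,0],[0,0,0]]}'
```

```text
clock: 18.68
tcp_pos: [0.5356, 0.112, 0.059]
eef_rot: [180.0, 0.0, 96.0]
force: [0.4, 1.2, -2.2]
grip_width: 0.0123
gripper_force: 78.3
clock: 19.18
tcp_pos: [0.5354, 0.112, 0.0548]
eef_rot: [-180.0, 0.0, 96.0]
force: [-0.5, 0.3, -1.4]
grip_width: 0.0126
gripper_force: 78.3
```

```bash
python3 -m jog '{"claw":[1,1,1,1,1],"linear":[[0,0,0.03],[0,0,0.03],[0,0,0.03],[0,0,0],[0,0,0]],"dr":[[0,0,0],[0,0,0],[0,0,0],[0,0,0],[0,0,0]]}'; python3 -m jog '{"claw":[1,1,1],"linear":[[0,0,0.02],[0,0,0.02],[0,0,0]],"dr":[[0,0,0],[0,0,0],[0,0,0]]}'
```

```text
clock: 19.8
tcp_pos: [0.5355, 0.112, 0.0514]
eef_rot: [180.0, 0.0, 96.0]
force: [0.7, 0.5, -0.2]
grip_width: 0.0125
gripper_force: 78.5
clock: 20.18
tcp_pos: [0.5358, 0.1124, 0.0504]
eef_rot: [180.0, -0.0, 96.0]
force: [-2.2, 2.7, 5.3]
grip_width: 0.0124
gripper_force: 79.4
```

Contact at the expected height. Releasing and withdrawing.

```bash
python3 -m jog '{"claw":[0.5,0.2,0,0,0,0,0,0],"linear":[[0,0,0],[0,0,0],[0,0,0],[0,0,-0.3],[0,0,-0.7],[0,0,-0.9],[0,0,-0.9],[0,0,-0.9]],"dr":[[0,0,0],[0,0,0],[0,0,0],[0,0,0],[0,0,0],[0,0,0],[0,0,0],[0,0,0]]}' && python3 -m jog '{"claw":[0,0,0,0,0,0],"linear":[[0.9,-0.4,-0.2],[0.9,-0.4,-0.2],[0.9,-0.4,-0.2],[0.9,-0.4,-0.2],[0.5,0,0],[0,0,0]],"dr":[[0,0,0],[0,0,0],[0,0,0],[0,0,0],[0,0,0],[0,0,0]]}'
python3 - <<'E'
from h import *
from cell import optics
s=optics.snapshot("scene")["image"];t=optics.snapshot("top");T=t["image"]
cv2.imwrite("pics/c5.png",np.hstack([cv2.resize(s[150:250,220:330],(400,364)),cv2.resize(T[110:224,195:320],(400,364))])[:,:,::-1])
import pickle;pickle.dump(t,open("pics/top5.pkl","wb"))
E
```

```text
clock: 21.18
tcp_pos: [0.5355, 0.112, 0.1999]
eef_rot: [179.9, 0.0, 96.0]
force: [-0.0, -0.2, -0.7]
grip_width: 0.0427
gripper_force: 0.0
clock: 21.92
tcp_pos: [0.4547, 0.2694, 0.2301]
eef_rot: [180.0, -0.0, 96.1]
force: [0.3, 0.4, -0.7]
grip_width: 0.0423
gripper_force: 0.0
```

View pics/c5.png

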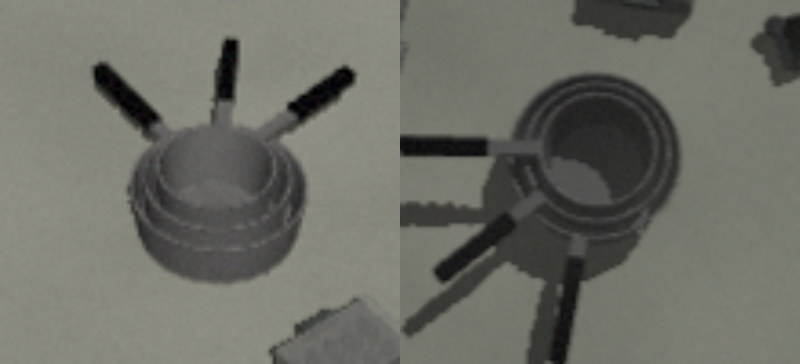

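The picture shows a concentric level nest. In the right half the handles are fanned at (445,145), (475,245) and (567,310), about 40° apart, and the gripper is clear.

```bash
python3 -c "
from cell import ticket
print(ticket.finish_job())"
```

```text
the job is handed in; nothing more can be done
None
```

The three steel pans are nested on the large pan's spot, with the handles fanned about 40° apart to one side and the gripper clear; I handed the job in at about 22 s, and no verdict came back.

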